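# Fit the carrier on the jar shaker, clamp it and load the jars

### The job

Get the jar shaker ready for a run: swing its clamp fully open, take the empty jar carrier off its cradle and fit it down flat on the shaker deck with its locating pin home in the deck's one unmarked hole (slide the pin tip along the deck's centre line until it drops in). Then turn the clamp fully across so that its tongue lies over the carrier's edge, and only after that stand every reagent jar from the bench upright in a pocket of the carrier. Leave the carrier pinned and clamped, and do not disturb the bottle, tube rack and pen cup.

Things in the scene. Friction and masses are not known exactly. Their poses are not given: they have to be found in the camera images.
- shaker: Fixed white jar shaker, 250 x 224 mm, 58 mm high. Origin on the bench under the deck's centre, z up. Its deck, a bare aluminium plate with its top 50 mm above the bench, shows in an opening from x -94 to +94 and y -86 to +86 mm between rims whose tops are 58 mm above the bench. The clamp stands on the rim at x = -116, y = 0.
- deck_mid (a point): Centre of the deck opening on the plate's top, axes as the shaker's. The plate's only hole is blind and unmarked (15 mm wide, 1.5 mm chamfer, 14 mm deep): it lies on the line x = 0 anywhere from y = -20 to +20 mm, differs each time and is not tracked.
- clamp_grip (a point): Centre of the black bar of the clamp knob on the knob's vertical axis, 94 mm above the bench. Bar 14 mm thick, 44 mm long, upright from 66 to 106 mm above the bench, long in the direction of the steel tongue under it (the point's y axis). The tongue reaches 38 mm from the axis, its underside 60.5 mm above the bench.
- clamp (a joint): Turn of the clamp knob, rad, 0 to 1.6, clockwise seen from above; stays where left (0.06 N m). At 0 (open) tongue and bar point along the shaker's +y, clear of the deck; at 1.57 (across) along its +x, the tongue over the carrier's flange wherever the hole put it. Starts at 1.2 to 1.5, in the carrier's way. Below 0.25 counts as open, above 1.3 as fully across.
- carrier: Loose grey jar carrier, about 400 g, origin at the centre of its flat underside, z up. Base 176 (x) x 120 (y) mm with 8 mm thick flanges at both x ends; between them a block 144 x 120 mm, top 28 mm up, with four round pockets 53 mm wide at x = +-42, y = +-29 mm, floor 6 mm up. A half turn makes no difference. On the deck its x lies along the shaker's x, with 6 mm of room to each rim.
- rib_top (a point): Middle of the top of the carrier's central grip rib, 49 mm above its underside. The rib is 14 mm thick (carrier's x), 60 mm long (y) and stands 21 mm above the block.
- pin_tip (a point): Tip of the carrier's steel locating pin, 12 mm below the centre of its underside. The pin is 12 mm in diameter with a 2 mm chamfer at its foot.
- cradle: Fixed steel cradle, 174 x 118 mm, 30 mm high, origin on the bench under its centre. The carrier starts on it, its underside 30 mm above the bench, the pin hanging free.
- jar0: Reagent jar, amber with a white cap, standing on the bench, 48 mm in diameter, 60 mm high (the top 14 mm is the cap, 44 mm wide), about 140 g, heavy at the foot; origin at the centre of its underside, z up. Three or four jars are present; None for an absent one.
- jar1: Reagent jar, amber with a white cap, standing on the bench, 48 mm in diameter, 60 mm high (the top 14 mm is the cap, 44 mm wide), about 140 g, heavy at the foot; origin at the centre of its underside, z up. Three or four jars are present; None for an absent one.
- jar2: Reagent jar, amber with a white cap, standing on the bench, 48 mm in diameter, 60 mm high (the top 14 mm is the cap, 44 mm wide), about 140 g, heavy at the foot; origin at the centre of its underside, z up. Three or four jars are present; None for an absent one.
- jar3: Reagent jar, amber with a white cap, standing on the bench, 48 mm in diameter, 60 mm high (the top 14 mm is the cap, 44 mm wide), about 140 g, heavy at the foot; origin at the centre of its underside, z up. Three or four jars are present; None for an absent one.
- soap: Bystander: white bottle, 66 mm in diameter, 130 mm high, origin at the centre of its underside.
- tube_rack: Bystander: clear tube rack 60 x 160 mm, 90 mm high, origin at the centre of its underside.
- pen_cup: Bystander: blue cup with pens, 84 mm wide at the rim, 150 mm high with pens, origin at the centre of its underside.

How it is judged:
On the way, in this order (a step that is already met when the one before it is completed fails the run):
1. The clamp is swung open (below 0.25 rad) (value of joint clamp below 0.25 rad), for 0.2 s.
2. The carrier sits flat on the deck with its pin in the hole (z of carrier in the frame of shaker between 0.046 and 0.0535 m and x of carrier in the frame of shaker between -0.009 and 0.009 m and y of carrier in the frame of shaker between -0.026 and 0.026 m and angle between carrier's own z axis and vertical below 0.05 rad), for 0.2 s.
3. The clamp is turned fully across (above 1.3 rad) over the carrier's edge (all of step 2 and value of joint clamp above 1.3 rad), for 0.2 s.
At the end, for the whole second after the job is handed in: The carrier lies flat on the deck, its underside within 3.5 mm of the plate (pin in the hole), the clamp is across (above 1.25 rad), and every jar that is present stands upright on the floor of a pocket of the carrier, at rest (all of step 2 and value of joint clamp above 1.25 rad and z of jar0 in the frame of carrier between 0.002 and 0.0105 m and x of jar0 in the frame of carrier between -0.052 and 0.052 m and y of jar0 in the frame of carrier between -0.039 and 0.039 m and angle between each of jar0, jar1, jar2, jar3's own z axis and vertical below 0.15 rad and linear speed of each of jar0, jar1, jar2, jar3 below 0.03 m/s and z of jar1 in the frame of carrier between 0.002 and 0.0105 m and x of jar1 in the frame of carrier between -0.052 and 0.052 m and y of jar1 in the frame of carrier between -0.039 and 0.039 m and z of jar2 in the frame of carrier between 0.002 and 0.0105 m and x of jar2 in the frame of carrier between -0.052 and 0.052 m and y of jar2 in the frame of carrier between -0.039 and 0.039 m and z of jar3 in the frame of carrier between 0.002 and 0.0105 m and x of jar3 in the frame of carrier between -0.052 and 0.052 m and y of jar3 in the frame of carrier between -0.039 and 0.039 m); the robot touches nothing.
It fails at once if a jar is put into the carrier before the carrier is clamped (value of joint clamp below 1.2 rad and ((z of jar0 in the frame of carrier between 0.002 and 0.0105 m and x of jar0 in the frame of carrier between -0.052 and 0.052 m and y of jar0 in the frame of carrier between -0.039 and 0.039 m and angle between jar0's own z axis and vertical below 0.15 rad and linear speed of jar0 below 0.03 m/s) or (z of jar1 in the frame of carrier between 0.002 and 0.0105 m and x of jar1 in the frame of carrier between -0.052 and 0.052 m and y of jar1 in the frame of carrier between -0.039 and 0.039 m and angle between jar1's own z axis and vertical below 0.15 rad and linear speed of jar1 below 0.03 m/s) or (z of jar2 in the frame of carrier between 0.002 and 0.0105 m and x of jar2 in the frame of carrier between -0.052 and 0.052 m and y of jar2 in the frame of carrier between -0.039 and 0.039 m and angle between jar2's own z axis and vertical below 0.15 rad and linear speed of jar2 below 0.03 m/s) or (z of jar3 in the frame of carrier between 0.002 and 0.0105 m and x of jar3 in the frame of carrier between -0.052 and 0.052 m and y of jar3 in the frame of carrier between -0.039 and 0.039 m and angle between jar3's own z axis and vertical below 0.15 rad and linear speed of jar3 below 0.03 m/s))).
It fails at once if a bystander is pushed more than 40 mm or tipped over (distance of any of soap, tube_rack, pen_cup from where it was at the start of the episode above 0.04 m or angle between any of soap, tube_rack, pen_cup's own z axis and vertical above 0.5 rad).
Of jar0, jar1, jar2, jar3 only 3 to 4 are there at a start; the rules pass over those that are not, and their reading is None.
At some moment in a run one of jar0, jar1, jar2, jar3 may be knocked a few centimetres aside while the robot is not near it.
It also fails if it takes over 200 s, if anything falls off the work surface, if the arm or the gripper's body presses on something with over 40 N, if the wrist force passes 120 N, or if a joint passes its speed limit or range.

### The arm

A 6-joint arm with a two-finger parallel gripper is mounted at the origin on the work surface. World frame = base frame: x ahead of the robot, y to its left, z up, the work surface at z = 0. Lengths are in m, angles in rad, forces in N, time in s.
With the tool pointing down it reaches from about 0.325 to 0.775 m from the base axis. Payload 5.5 kg.
Tool frame: the origin (TCP) lies between the finger pads; the fingertips stand 8 mm ahead of it and the grasp point (between the pads) lies 11 mm behind it (bot.finger_overhang is the distance from the TCP to the fingertips, in m); x points along the fingers, y is the direction in which the jaws open and shut, and the axes are right-handed (so a half turn about x gives the same grasp; the last joint's range is limited). The gripper opens to 85 mm and grips with 20 to 120 N. Pads are 22 mm wide; open, the fingers measure 114 mm over their backs; the gripper's body (76 mm by 85 mm) begins 54 mm behind the grasp point. The pads swing forward as they close: fully open they stand 13 mm farther back than shut.
Start: joints at [1.247, 0.091, 1.231, -0, 1.82, -0.057], TCP at [0.158, 0.579, 0.239] pointing down, gripper open.
Joint ranges: [-2.87, 2.87], [-0.86, 2.18], [0.17, 2.46], [-1.51, 4.65], [0.06, 2.69], [-2.65, 2.65]. Speed limits (rad/s): [2.57, 2.57, 3.01, 3.14, 3.14, 3.14].

### API

Orientations are given as a rotation vector (axis times angle).
In Python, from bench import observe, imaging, ticket, boxes_of, bot gives the robot as it stands.
- The arm moves only by the shell command python3 -m inch 'ROWS' [FORCE]. ROWS is JSON, a list that holds one entry, the list of rows, each a list of 5 numbers: the gripper's target within -1 to 1 (shut at 1, half-way at 0, fully open at -1), then the shift along the world's x, y, z each as a share of 0.75 m, from -1 to 1, then the turn about the world's z as a share of 30 degrees, from -1 to 1. In form: [[[grip, dx, dy, dz, turn], ...]]. A call has 1 to 10 rows; each row is the pose to reach, as a shift and turn from the pose commanded when the call began; what a row does not reach only later rows make up. A row lasts 1/10 s, in which the tool goes at most 50 mm and 8.59 degrees, less where a joint would pass 70% of its speed; a pose out of reach is approached as far as the arm can. A call with a number of a shift or a turn outside -1 to 1 is refused whole. A call with a gripper value outside its range is refused whole. The fingers move at their own pace and stop on an object; FORCE is the grip in N (left out, the last holds). Time passes only in rows, so rows that repeat a pose let the fingers close. It gives the time, the measured TCP pose, the force and the opening at its end, in the units of the state.
- observe(): the state, without advancing time (a new reading comes with each control period).
- imaging.capture(name): name is "side" or "top"; returns the picture (384x512x3 uint8, red, green, blue); there is no depth.
- imaging.camera_model(name): a dict with "mtx" (3x3 intrinsics, pixels), "pose" (4x4, takes a point from camera to world coordinates). Camera axes: x right, y down, z forward; pixel columns grow to the right and rows downward; lengths in m; the calibration is good to about 2 mm. A picture is of the moment at which its call begins. camera_model takes no time and is no camera call.
- ticket.job_done(): hands the job in, once; it reports no verdict.
Trained networks look in the newest picture that a camera, given by its name, has taken for a name from the list of things; names that differ only in an ending like _2 or _b are one class to them, and where a whole thing is asked for, a point or a joint stands for the part that bears it (a point fixed in the world has none). Each returns a list of dicts, best first, with "confidence" (0 to 1); they miss things now and then, are a little off and sometimes report something else, mostly with a low value. They report only what shows in the picture. A call takes as long as a camera call.
- boxes_of(label, camera): "at" ([row, column] in pixels, amid what is visible of it).
The state is a dict: "t": time; "joints": joint angles; "qvel": joint speeds; "effort": joint torques, N m; "position": TCP position; "tool_rot": TCP orientation; "ft_force": force on the tool from outside, world axes, zero at the start; "wrist_torque": the same for the moment, N m; "finger_gap": finger opening in m.
Only numpy, scipy, OpenCV 4.12 (cv2) and the standard library are available. Lean on these libraries where they do the work, as an engineer would, in place of code of your own. Each camera call takes 0.05 s, during which the arm holds its last target. There are 200 camera calls.

## Working session

There is one attempt and no reset: what is moved stays moved. The work goes in short steps, Python scripts to look and compute and a shell command to move; the robot and the scene stay as the last step left them, time stands still between calls to the robot, and variables do not carry over. Pictures are saved under pics/ and viewed, about 12 in all and at most 16, crops included, and the job is handed in when it is done.

```bash
ls; mkdir -p pics; cat > h.py <<'E'
import numpy as np, cv2
from bench import observe, imaging, ticket, boxes_of, bot
def cam(n):
    m=imaging.camera_model(n); return np.array(m["mtx"]),np.array(m["pose"])
def ray(n,rc):
    K,P=cam(n); d=np.linalg.inv(K)@[rc[1],rc[0],1]; return P[:3,3],P[:3,:3]@d
def atz(n,rc,z):
    o,d=ray(n,rc); return o+d*(z-o[2])/d[2]
def proj(n,p):
    K,P=cam(n); q=K@(P[:3,:3].T@(np.asarray(p,float)-P[:3,3])); return q[1]/q[2],q[0]/q[2]
def tri(a,ra,b,rb):
    o1,d1=ray(a,ra);o2,d2=ray(b,rb);d1=d1/np.linalg.norm(d1);d2=d2/np.linalg.norm(d2)
    s=np.linalg.lstsq(np.c_[d1,-d2],o2-o1,rcond=None)[0]
    p,q=o1+s[0]*d1,o2+s[1]*d2; return (p+q)/2,np.linalg.norm(p-q)
def save(n,f,img=None):
    im=imaging.capture(n) if img is None else img
    cv2.imwrite("pics/"+f,im[:,:,::-1]); return im
E
python3 - <<'E'
from h import *
np.set_printoptions(precision=3,suppress=True)
for n in("top","side"):
    print(n,*cam(n)); im=save(n,n+"1.png")
    for l in("shaker","clamp_grip","carrier","rib_top","pin_tip","cradle","jar0","soap","tube_rack","pen_cup","deck_mid"):
        print(n,l,[(round(d["confidence"],2),np.round(d["at"],1).tolist()) for d in boxes_of(l,n)])
print(observe())
E
```

```text
pics
top [[360.95    0.    258.214]
 [  0.    360.95  197.4  ]
 [  0.      0.      1.   ]] [[ 0.01  -0.993  0.117  0.496]
 [-1.    -0.012 -0.012  0.056]
 [ 0.013 -0.117 -0.993  1.094]
 [ 0.     0.     0.     1.   ]]
top shaker [(0.73, [248.7, 194.7])]
top clamp_grip [(0.7, [259.1, 194.9])]
top carrier [(0.7, [235.1, 288.7])]
top rib_top [(0.84, [236.5, 287.9])]
top pin_tip [(0.72, [232.6, 291.4])]
top cradle []
top jar0 [(0.83, [263.9, 389.8]), (0.79, [262.9, 353.9]), (0.68, [206.2, 395.1]), (0.5, [216.9, 342.9])]
top soap [(0.91, [150.1, 260.4]), (0.64, [193.0, 110.8])]
top tube_rack [(0.56, [162.9, 360.1]), (0.48, [219.3, 345.4])]
top pen_cup [(0.63, [191.9, 112.1])]
top deck_mid [(0.58, [248.8, 194.8])]
side [[363.112   0.    259.596]
 [  0.    363.112 196.292]
 [  0.      0.      1.   ]] [[-0.982 -0.1    0.159  0.447]
 [-0.187  0.58  -0.793  0.8  ]
 [-0.013 -0.808 -0.589  0.647]
 [ 0.     0.     0.     1.   ]]
side shaker [(0.72, [288.3, 277.3])]
side clamp_grip [(0.92, [254.2, 318.5])]
side carrier [(0.91, [195.7, 298.8])]
side rib_top [(0.79, [195.0, 298.0])]
side pin_tip [(0.68, [194.7, 296.0]), (0.52, [256.2, 314.6])]
side cradle [(0.86, [213.6, 292.7])]
side jar0 [(0.84, [167.4, 287.3]), (0.81, [169.1, 321.3]), (0.68, [150.3, 329.4]), (0.6, [144.0, 281.8])]
side soap [(0.7, [202.1, 200.6])]
side tube_rack [(0.84, [155.5, 233.1])]
side pen_cup [(0.62, [344.3, 195.8])]
side deck_mid [(0.94, [287.1, 281.1]), (0.38, [253.3, 317.6]), (0.31, [194.2, 296.4])]
{'t': 1.2, 'joints': array([ 1.247,  0.091,  1.231,  0.   ,  1.82 , -0.057]), 'qvel': array([ 0.003, -0.001,  0.   ,  0.001,  0.001,  0.001]), 'effort': array([  0.002, -45.848, -41.81 ,  -0.   ,   0.001,   0.   ]), 'position': array([0.158, 0.579, 0.239]), 'tool_rot': array([ 0.209,  1.561, -0.209]), 'ft_force': array([-0.543, -0.76 , -0.024]), 'wrist_torque': array([-0.03 ,  0.028,  0.018]), 'finger_gap': 0.08556156226396298}
```

```bash
python3 - <<'E'
import cv2
a=cv2.imread("pics/top1.png");b=cv2.imread("pics/side1.png")
cv2.imwrite("pics/top1c.png",cv2.resize(a[120:320,100:420],(800,500),interpolation=cv2.INTER_CUBIC))
cv2.imwrite("pics/side1c.png",cv2.resize(b[120:360,160:480],(800,600),interpolation=cv2.INTER_CUBIC))
E
```

```text
(no output)
```

View pics/top1c.png

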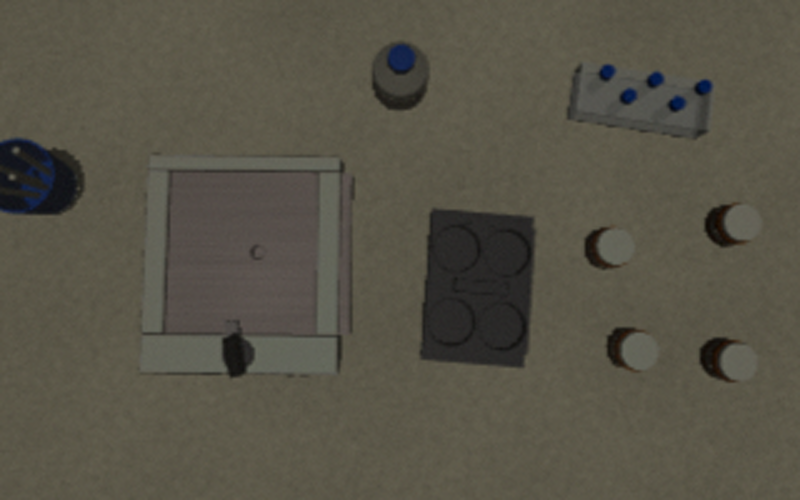

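View pics/side1c.png

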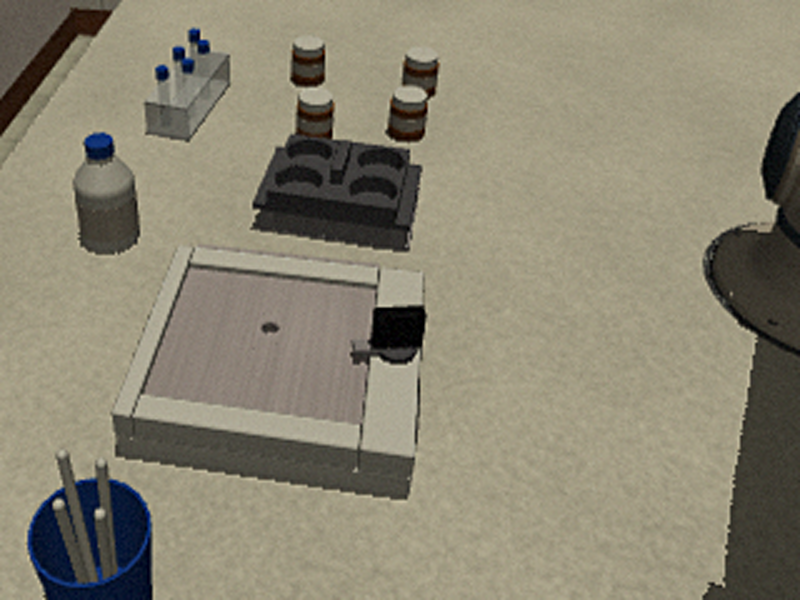

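```bash
cat > m.py <<'E'
from h import *
from scipy.optimize import least_squares
np.set_printoptions(precision=4,suppress=True)
T=lambda x,y:(120+.4*y-.3,100+.4*x-.3); S=lambda x,y:(120+.4*y-.3,160+.4*x-.3)
def fit(obs,x0):
    def w(p,l):
        c,s=np.cos(p[2]),np.sin(p[2]); return [p[0]+c*l[0]-s*l[1],p[1]+s*l[0]+c*l[1],l[2]]
    f=lambda p:np.ravel([np.subtract(proj(n,w(p,l)),rc) for n,rc,l in obs])
    r=least_squares(f,x0,loss="soft_l1"); return r.x,f(r.x).reshape(-1,2),w
E
python3 - <<'E'
from m import *
sh=[("top",T(168,171),(.094,.086,.058)),("top",T(318,171),(.094,-.086,.058)),("top",T(165,333),(-.094,.086,.058)),("top",T(316,334),(-.094,-.086,.058)),
("side",S(137,396),(.094,.086,.058)),("side",S(360,425),(-.094,.086,.058)),("side",S(190,265),(.094,-.086,.058))]
p,r,w=fit(sh,[.4,.25,0]);print("shaker",p);print(r)
ca=[("top",T(432,209),(.088,.06,.038)),("top",T(534,216),(.088,-.06,.038)),("top",T(422,357),(-.088,.06,.038)),("top",T(524,366),(-.088,-.06,.038)),
("side",S(253,207),(.088,.06,.030)),("side",S(407,247-25),(-.088,.06,.038))]
q,r,w2=fit(ca,[.45,0,0]);print("carrier",q);print(r)
print("hole",tri("top",T(257,252),"side",S(270,327)),atz("top",T(257,252),.05))
print("rib",tri("top",(236.5,287.9),"side",(195,298)),"clamp",tri("top",(259.1,194.9),"side",(254.2,318.5)),atz("top",(259.1,194.9),.094))
for t,s in (((263.9,389.8),(169.1,321.3)),((262.9,353.9),(169.1,321.3)),((206.2,395.1),(144,281.8)),((216.9,342.9),(167.4,287.3)),((263.9,389.8),(150.3,329.4))):
    print("jar",*tri("top",t,"side",s))
# white caps
for n in("top","side"):
    im=cv2.imread(f"pics/{n}1.png")
    hsv=cv2.cvtColor(im,cv2.COLOR_BGR2HSV)
    for (x,y) in ([(613,247),(636,350),(735,361),(741,223)] if n=="top" else [(309,46),(421,58),(315,97),(409,97)]):
        rc=(T if n=="top" else S)(x,y); print(n,"cap",atz(n,rc,.06), hsv[int(rc[0]),int(rc[1])])
print(bot.finger_overhang)
s=np.array(p); 
E
```

```text
shaker [0.5502 0.2214 0.003 ]
[[-0.7904 -0.1275]
 [-0.2469 -0.5404]
 [ 0.2031 -1.3822]
 [ 0.2236 -0.9104]
 [-1.3605  0.7691]
 [-0.6864  0.5935]
 [-1.1644 -1.0348]]
carrier [ 0.5136 -0.054  -0.0682]
[[-0.7885  0.3173]
 [-0.3506  0.1535]
 [ 0.5133 -0.1805]
 [ 0.1887  0.464 ]
 [ 0.2065 -0.6015]
 [ 1.166   0.8192]]
hole (array([0.5496, 0.2031, 0.0499]), np.float64(0.0003146129484384767)) [0.5497 0.2031 0.05  ]
rib (array([ 0.5053, -0.0448,  0.0374]), np.float64(0.0023669394777239435)) clamp (array([0.4373, 0.2179, 0.0726]), np.float64(0.00716801784247872)) [0.442  0.2146 0.094 ]
jar [ 0.4349 -0.3814 -0.0742] 0.02218460347297172
jar [ 0.4385 -0.2432  0.0097] 0.015185703188479324
jar [ 0.5978 -0.3668  0.0247] 0.004495858546244
jar [ 0.5609 -0.21    0.0245] 0.010759465747938464
jar [ 0.4273 -0.3448  0.026 ] 0.005223017828070175
top cap [ 0.5594 -0.2065  0.06  ] [ 33  28 101]
top cap [ 0.4428 -0.2306  0.06  ] [ 30  30 101]
top cap [ 0.4316 -0.343   0.06  ] [30 31 99]
top cap [ 0.5888 -0.3553  0.06  ] [ 28  33 102]
side cap [ 0.588  -0.3448  0.06  ] [ 23  39 178]
side cap [ 0.4321 -0.3342  0.06  ] [ 23  39 175]
side cap [ 0.5612 -0.2053  0.06  ] [ 25  38 170]
side cap [ 0.4432 -0.2251  0.06  ] [ 25  35 175]
0.008
```

```bash
cat >> h.py <<'E'
from scipy.spatial.transform import Rotation as R
def tool():
    s=observe(); M=R.from_rotvec(s["tool_rot"]).as_matrix(); y=M[:,1]
    return s["position"],np.degrees(np.arctan2(y[1],y[0])),M[:,0],s["ft_force"],s["finger_gap"],s["joints"]
E
python3 - <<'E'
from m import *
print(*tool(),sep="\n")
im=cv2.imread("pics/top1.png");im2=cv2.imread("pics/side1.png")
a=cv2.resize(im[235:285,165:225],(480,400),interpolation=cv2.INTER_CUBIC); b=cv2.resize(im2[230:280,290:340],(400,400),interpolation=cv2.INTER_CUBIC)
cv2.imwrite("pics/cl.png",cv2.resize(np.hstack([a,b]),(792,360)))
p=np.array([.4342,.2211])
for z in(.106,.066):print(z,[proj(n,[*p,z]) for n in("top","side")])
E
```

```text
[0.1582 0.5788 0.2393]
74.71260624371509
[-0. -0. -1.]
[-0.5427 -0.7604 -0.0241]
0.08556156226396298
[ 1.2473  0.0911  1.2307  0.      1.8198 -0.0567]
0.106 [(np.float64(262.2497704401497), np.float64(191.67279542499233)), (np.float64(244.12395880347873), np.float64(319.4547017481237))]
0.066 [(np.float64(261.36957175644943), np.float64(194.09886319983383)), (np.float64(257.40643401480804), np.float64(317.92403354502875))]
```

View pics/cl.png

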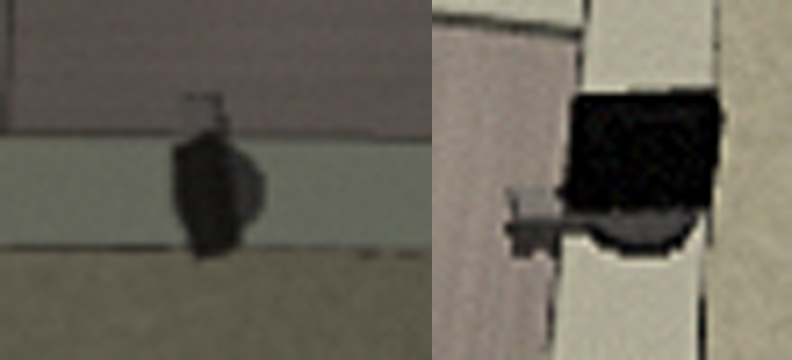

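```bash
python3 -m inch '[[[-1,0.368,-0.479,0,0.81],[-1,0.368,-0.479,0,0.81],[-1,0.368,-0.479,0,0.81],[-1,0.368,-0.479,0,0.81],[-1,0.368,-0.479,0,0.81],[-1,0.368,-0.479,0,0.81],[-1,0.368,-0.479,0,0.81],[-1,0.368,-0.479,0,0.81],[-1,0.368,-0.479,0,0.81],[-1,0.368,-0.479,0,0.81]]]' 40; python3 -c "
from h import *
print(*tool())"
```

```text
t: 2.2
position: [0.4366, 0.2153, 0.2391]
tool_rot: [-0.12, 1.567, 0.117]
ft_force: [-0.6, -0.3, -0.7]
finger_gap: 0.0855
[0.43663818 0.21526817 0.23907297] 98.63285587184603 [ 7.95456831e-04 -1.79285365e-03 -9.99998076e-01] [-0.59261927 -0.26661167 -0.7042699 ] 0.08551801386036968 [ 0.38948732 -0.21347576  1.52339736 -0.00202925  1.83161543 -1.3325046 ]
```

```bash
python3 -m inch '[[[-1,0,0,-0.1,0],[-1,0,0,-0.15,0],[-1,0,0,-0.208,0],[-1,0,0,-0.208,0],[-1,0,0,-0.208,0],[1,0,0,-0.208,0],[1,0,0,-0.208,0],[1,0,0,-0.208,0],[1,0,0,-0.208,0],[1,0,0,-0.208,0]]]' 30; python3 -c "
from h import *
print(*tool())
save('top','g1.png')"
```

```text
t: 3.2
position: [0.4346, 0.2202, 0.0843]
tool_rot: [-0.122, 1.566, 0.125]
ft_force: [-0.8, 1.6, 1.5]
finger_gap: 0.0141
[0.43464712 0.2202297  0.08431494] 99.0252797556251 [ 0.00156299  0.00188363 -0.999997  ] [-0.80375975  1.59667317  1.46613503] 0.014078432572811366 [ 3.98373768e-01 -1.93236069e-01  1.78008265e+00  1.12999616e-03
  1.55257479e+00 -1.32996128e+00]
```

```bash
python3 -m inch '[[[1,0,0,0,0.28],[1,0,0,0,0.56],[1,0,0,0,0.84],[1,0,0,0,1],[1,0,0,0,1]]]'; python3 -m inch '[[[1,0,0,0,0.28],[1,0,0,0,0.56],[1,0,0,0,0.84],[1,0,0,0,1],[1,0,0,0,1],[1,0,0,0,1],[-1,0,0,0,1],[-1,0,0,0,1],[-1,0,0,0.08,1],[-1,0,0,0.1,1]]]'; python3 -c "
from h import *
print(*tool())
save('side','g2.png')"
```

```text
t: 3.75
position: [0.4345, 0.2205, 0.0843]
tool_rot: [-0.532, 1.502, 0.535]
ft_force: [-0.7, 4.5, 4.7]
finger_gap: 0.0135
t: 4.75
position: [0.4343, 0.2191, 0.1602]
tool_rot: [-0.935, 1.361, 0.933]
ft_force: [-0.1, 0.3, 1.2]
finger_gap: 0.0707
[0.4343393  0.21911229 0.16016359] 158.91979207754548 [ 7.43929257e-04 -5.58005098e-04 -9.99999568e-01] [-0.0558396   0.29430504  1.17769971] 0.07068325463675126 [ 3.97822433e-01 -2.19140370e-01  1.66760824e+00 -8.08632203e-04
  1.69265509e+00 -2.37594956e+00]
```

```bash
for i in 1 2 3 4 5 6; do python3 -m inch '[[[-1,0,0,0,-0.28],[-1,0,0,0,-0.56],[-1,0,0,0,-0.84],[-1,0,0,0,-1]]]' | grep position; done; python3 -m inch '[[[-1,0,0,0,0],[-1,0,0,-0.05,0],[-1,0,0,-0.1,0],[-1,0,0,-0.1,0],[-1,0,0,-0.1,0],[1,0,0,-0.1,0],[1,0,0,-0.1,0],[1,0,0,-0.1,0],[1,0,0,-0.1,0],[1,0,0,-0.1,0]]]'; python3 -m inch '[[[1,0,0,0,0.25],[1,0,0,0,0.5],[1,0,0,0,0.7],[1,0,0,0,0.7],[1,0,0,0,0.7]]]';  python3 -c "
from h import *
print(*tool())
im=save('side','g2.png');im2=save('top','g3.png')
a=cv2.resize(im[180:340,210:370],(400,400));b=cv2.resize(im2[170:290,140:260],(400,400));save('','g4.png',np.hstack([a,b]))"
```

```text
position: [0.4341, 0.219, 0.1575]
position: [0.4341, 0.219, 0.1575]
position: [0.4341, 0.219, 0.1575]
position: [0.4341, 0.219, 0.1575]
position: [0.4341, 0.219, 0.1574]
position: [0.4341, 0.219, 0.1575]
t: 8.2
position: [0.434, 0.2198, 0.0839]
tool_rot: [1.474, 1.014, -1.473]
ft_force: [-9.0, 1.9, 12.4]
finger_gap: 0.0135
t: 8.7
position: [0.434, 0.2198, 0.0839]
tool_rot: [1.211, 1.209, -1.211]
ft_force: [-3.9, 1.4, 5.3]
finger_gap: 0.0134
[0.4340335  0.21980721 0.08391682] -0.11946676922008868 [-6.72782049e-05  5.95642649e-04 -9.99999820e-01] [-3.87144472  1.36252196  5.25473175] 0.013404722383176814 [ 3.98442146e-01 -1.93194455e-01  1.78075966e+00  5.75169231e-04
  1.55385836e+00  4.00517562e-01]
```

View pics/g4.png

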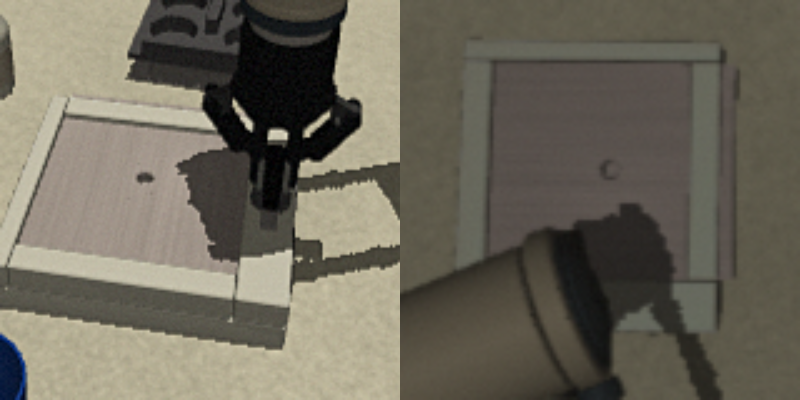

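```bash
python3 - <<'E'
from m import *
print("rib top", atz("top",T(480,285),.079), atz("top",(236.5,287.9),.079),"pocket mean",atz("top",T(479,287),.058))
im=cv2.imread("pics/top1.png")[190:275,255:325]; im=cv2.normalize(im,None,0,255,cv2.NORM_MINMAX)
im=cv2.convertScaleAbs(cv2.resize(im,None,fx=7,fy=7,interpolation=cv2.INTER_CUBIC),alpha=2.0)
c=[.5136,-.054];a=-.0682
for l in((0,.03,.079),(0,-.03,.079),(.088,.06,.038),(.088,-.06,.038),(-.088,.06,.038),(-.088,-.06,.038),(.072,.06,.058),(-.072,-.06,.058)):
    w=[c[0]+np.cos(a)*l[0]-np.sin(a)*l[1],c[1]+np.sin(a)*l[0]+np.cos(a)*l[1],l[2]]
    r,k=proj("top",w); cv2.circle(im,(int((k-255+.5)*7),int((r-190+.5)*7)),3,(0,0,255),-1)
cv2.imwrite("pics/car.png",im)
E
```

```text
rib top [ 0.514  -0.0514  0.079 ] [ 0.5061 -0.0408  0.079 ] pocket mean [ 0.5121 -0.0525  0.058 ]
```

View pics/car.png

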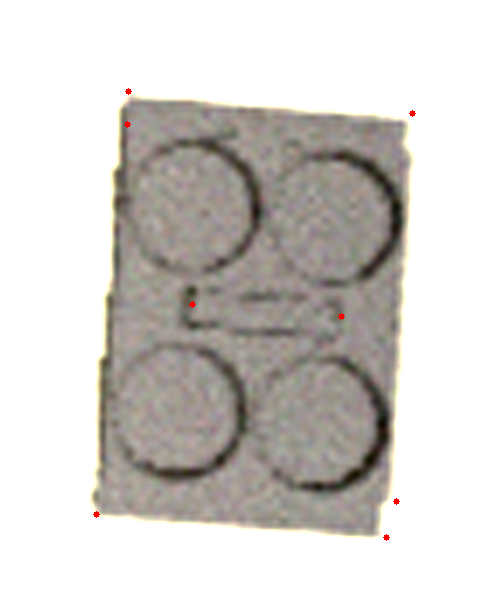

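```bash
python3 -m inch '[[[-1,0,0,0,0],[-1,0,0,0,0],[-1,0,0,0,0],[-1,0,0,0.06,0],[-1,0,0,0.12,0],[-1,0,0,0.173,0]]]'; python3 -m inch '[[[-1,0.104,-0.362,0,-0.137],[-1,0.104,-0.362,0,-0.137],[-1,0.104,-0.362,0,-0.137],[-1,0.104,-0.362,0,-0.137],[-1,0.104,-0.362,0,-0.137],[-1,0.104,-0.362,0,-0.137],[-1,0.104,-0.362,-0.05,-0.137],[-1,0.104,-0.362,-0.08,-0.137]]]';  python3 -c "
from h import *
print(*tool())
im=save('side','g5.png');im2=save('top','g6.png')
a=cv2.resize(im[140:340,210:370],(400,500));b=cv2.resize(im2[170:290,160:260],(400,480));b=cv2.copyMakeBorder(b,0,20,0,0,0);save('','g7.png',np.hstack([a,b]))"
```

```text
t: 9.4
position: [0.4342, 0.2194, 0.2148]
tool_rot: [1.21, 1.209, -1.209]
ft_force: [1.1, -0.7, 0.3]
finger_gap: 0.0853
t: 10.2
position: [0.512, -0.0535, 0.1508]
tool_rot: [1.264, 1.174, -1.265]
ft_force: [0.2, 0.1, -1.5]
finger_gap: 0.0853
[ 0.51197583 -0.05351494  0.1508173 ] -4.294955870015825 [-1.46487442e-03  6.33345086e-05 -9.99998925e-01] [ 0.18387174  0.06240295 -1.46245259] 0.08528022304570453 [-1.70125554e-01 -1.37576577e-01  1.61209393e+00 -1.86481894e-04
  1.66852975e+00 -9.51825282e-02]
```

View pics/g7.png

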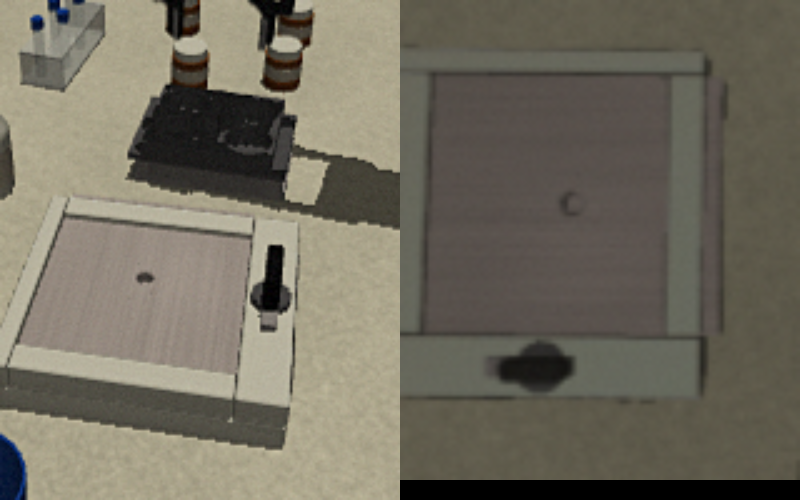

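```bash
python3 -m inch '[[[-1,0,0,-0.05,0],[-1,0,0,-0.09,0],[-1,0,0,-0.109,0],[-1,0,0,-0.109,0],[1,0,0,-0.109,0],[1,0,0,-0.109,0],[1,0,0,-0.109,0],[1,0,0,-0.109,0],[1,0,0,-0.109,0],[1,0,0,-0.109,0]]]' 90; python3 -c "
from h import *
print(*tool())"
```

```text
t: 11.3
position: [0.5125, -0.052, 0.0723]
tool_rot: [1.262, 1.174, -1.261]
ft_force: [-2.0, 0.4, 5.2]
finger_gap: 0.0117
[ 0.51254449 -0.05202978  0.07226355] -4.0963437974848835 [ 1.20892990e-03 -2.14588053e-04 -9.99999246e-01] [-1.9756786   0.41029558  5.1912316 ] 0.011740076407204335 [-1.67203972e-01 -1.06900258e-01  1.72411274e+00 -1.04098811e-05
  1.52315239e+00 -9.57087180e-02]
```

```bash
python3 -m inch '[[[1,0,0,0.03,0],[1,0,0,0.08,0],[1,0,0,0.133,0],[1,0,0,0.133,0],[1,0,0,0.133,0]]]'; python3 -m inch '[[[1,0.01,0.05,0,0.05],[1,0.02,0.1,0,0.1],[1,0.03,0.15,0,0.145],[1,0.04,0.2,0,0.145],[1,0.045,0.25,0,0.145],[1,0.05,0.3,0,0.145],[1,0.05,0.3405,0,0.145],[1,0.05,0.3405,0,0.145],[1,0.05,0.3405,0,0.145],[1,0.05,0.3405,0,0.145]]]';  python3 -c "
from h import *
print(*tool())
im=save('side','c1.png');im2=save('top','c2.png')
a=cv2.resize(im[150:350,200:360],(480,600));save('','c3.png',a)"
```

```text
t: 11.8
position: [0.5123, -0.052, 0.1708]
tool_rot: [1.262, 1.174, -1.261]
ft_force: [-0.4, -1.1, -4.3]
finger_gap: 0.0116
t: 12.8
position: [0.5491, 0.2024, 0.1689]
tool_rot: [1.204, 1.212, -1.209]
ft_force: [-0.4, 1.1, -3.8]
finger_gap: 0.0119
[0.54909832 0.20244593 0.16893308] 0.21699094861263274 [-0.00310033 -0.00148073 -0.9999941 ] [-0.43837838  1.07789766 -3.81265687] 0.011872882631998493 [ 2.95388478e-01  5.15877853e-02  1.39625744e+00 -5.18184042e-04
  1.69714453e+00  2.91534566e-01]
```

View pics/c3.png

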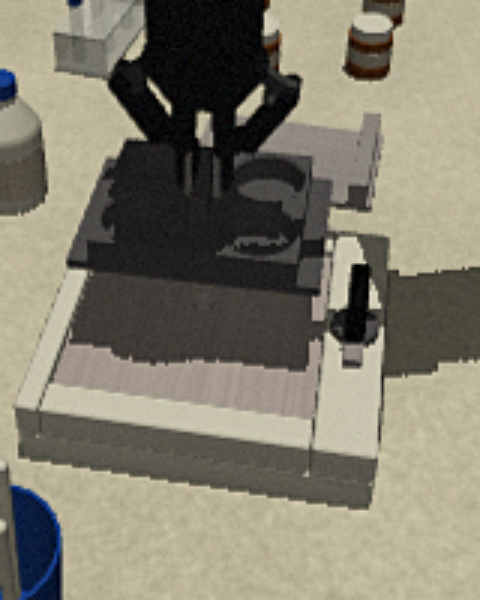

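```bash
python3 - <<'E'
from m import *
for x,y in((68,265),(320,290)): print(atz("side",(150+y/3-.3,200+x/3-.3),.1266))
print(proj("side",[.549+.088,.2624,.1266]),proj("side",[.549-.088,.2624,.1266]))
print(observe()["position"])
E
```

```text
[0.6365 0.2601 0.1266]
[0.4605 0.2544 0.1266]
(np.float64(238.7504143379679), np.float64(221.82181758080327)) (np.float64(249.05793313139438), np.float64(305.8064422435225))
[0.5495 0.2023 0.1701]
```

```bash
python3 -m inch '[[[1,0,0,-0.03,0],[1,0,0,-0.06,0],[1,0,0,-0.084,0],[1,0,0,-0.084,0],[1,0,0,-0.084,0],[1,0,0,-0.084,0]]]'; python3 -m inch '[[[1,0,0,-0.003,0],[1,0,0,-0.006,0],[1,0,0,-0.006,0]]]';  python3 -m inch '[[[1,0,0,-0.003,0],[1,0,0,-0.006,0],[1,0,0,-0.006,0]]]'
```

```text
t: 13.5
position: [0.5505, 0.2032, 0.1098]
tool_rot: [1.208, 1.21, -1.204]
ft_force: [-0.5, 0.4, -3.5]
finger_gap: 0.0114
t: 13.8
position: [0.5496, 0.2034, 0.1035]
tool_rot: [1.206, 1.211, -1.206]
ft_force: [0.1, 0.3, -4.0]
finger_gap: 0.0116
t: 14.1
position: [0.5494, 0.2033, 0.0984]
tool_rot: [1.205, 1.212, -1.207]
ft_force: [-0.5, -0.7, -2.9]
finger_gap: 0.0114
```

```bash
python3 -m inch '[[[1,0,0,-0.003,0],[1,0,0,-0.006,0],[1,0,0,-0.006,0]]]';  python3 -m inch '[[[1,0,0,-0.003,0],[1,0,0,-0.005,0],[1,0,0,-0.005,0]]]'
```

```text
t: 14.4
position: [0.5495, 0.2033, 0.094]
tool_rot: [1.205, 1.212, -1.207]
ft_force: [0.0, 0.1, -3.8]
finger_gap: 0.0114
t: 14.7
position: [0.55, 0.2035, 0.0923]
tool_rot: [1.207, 1.211, -1.205]
ft_force: [-2.7, -0.7, 4.6]
finger_gap: 0.0117
```

```bash
python3 -m inch '[[[-1,0,0,0,0],[-1,0,0,0,0],[-1,0,0,0,0],[-1,0,0,0.05,0],[-1,0,0,0.1,0],[-1,0,0,0.14,0],[-1,-0.07,0.01,0.14,0],[-1,-0.12,0.0215,0.14,0],[-1,-0.154,0.0215,0.14,0],[-1,-0.154,0.0215,0.14,0]]]'; python3 -c "
from h import *
print(*tool())
im=save('side','d1.png');im2=save('top','d2.png')
a=cv2.resize(im[180:340,210:370],(400,400));b=cv2.resize(im2[170:290,140:260],(400,400));save('','d3.png',np.hstack([a,b]))"
```

```text
t: 15.7
position: [0.4323, 0.2201, 0.1965]
tool_rot: [1.206, 1.212, -1.203]
ft_force: [0.9, -0.2, 0.1]
finger_gap: 0.0853
[0.43226458 0.22010257 0.19654577] 0.36955440108875437 [ 9.98360134e-04  8.93354020e-04 -9.99999103e-01] [ 0.88730137 -0.15411449  0.0588734 ] 0.08528527133076448 [ 4.00520698e-01 -2.25535903e-01  1.60887244e+00  4.41016201e-04
  1.75698843e+00  3.94152226e-01]
```

View pics/d3.png

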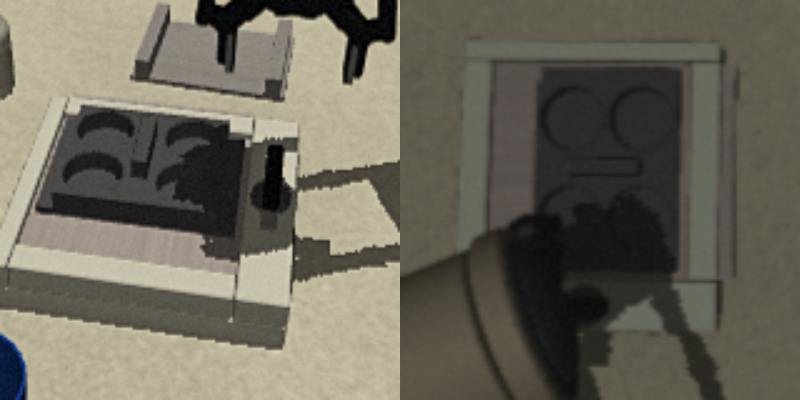

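```bash
python3 -m inch '[[[0,0,0,-0.05,0],[0,0,0,-0.1,0],[0,0,0,-0.14,0],[0,0,0,-0.14,0],[0,0,0,-0.14,0],[1,0,0,-0.14,0],[1,0,0,-0.14,0],[1,0,0,-0.14,0],[1,0,0,-0.14,0]]]' 40; for i in 1 2 3; do python3 -m inch '[[[1,0,0,0,-0.25],[1,0,0,0,-0.5],[1,0,0,0,-0.75],[1,0,0,0,-1],[1,0,0,0,-1],[1,0,0,0,-1]]]'; done
```

```text
t: 16.7
position: [0.4342, 0.22, 0.0934]
tool_rot: [1.207, 1.212, -1.205]
ft_force: [-6.0, -1.0, 6.7]
finger_gap: 0.0128
t: 17.3
position: [0.4341, 0.2199, 0.0934]
tool_rot: [1.582, 0.918, -1.579]
ft_force: [-5.9, -1.3, 6.6]
finger_gap: 0.013
t: 17.9
position: [0.434, 0.22, 0.0935]
tool_rot: [1.925, 0.521, -1.923]
ft_force: [-6.5, -0.8, 6.7]
finger_gap: 0.0131
t: 18.5
position: [0.4339, 0.22, 0.0934]
tool_rot: [2.22, 0.006, -2.219]
ft_force: [-6.8, 0.1, 7.6]
finger_gap: 0.0134
```

```bash
python3 -m inch '[[[0,0,0,0,0],[0,0,0,0,0],[0,0,0,0,0],[0,0,0,0.06,0],[0,0,0,0.12,0],[0,0,-0.05,0.16,0],[0,0,-0.11,0.16,0],[0,0,-0.17,0.16,0],[0,0,-0.23,0.16,0],[0,0,-0.29,0.16,0]]]'; python3 -m inch '[[[0,-0.05,-0.05,0,0],[0,-0.07,-0.05,0,0],[0,-0.07,-0.05,0,0]]]'; python3 -c "
from h import *
print(*tool())
im=save('side','e1.png');im2=save('top','e2.png')
for n in('top','side'):
  print(n,[(round(d['confidence'],2),np.round(d['at'],1).tolist()) for d in boxes_of('jar0',n)])
b=cv2.resize(im2[175:295,150:260],(550,600));save('','e3.png',b)
b=cv2.convertScaleAbs(cv2.resize(im2[190:290,325:425],(600,600),interpolation=cv2.INTER_CUBIC),alpha=1.6);save('','e4.png',b)"
```

```text
t: 19.5
position: [0.434, 0.0003, 0.2111]
tool_rot: [2.22, 0.005, -2.218]
ft_force: [1.1, -0.6, 0.1]
finger_gap: 0.0425
t: 19.8
position: [0.3808, -0.0366, 0.2114]
tool_rot: [2.222, 0.001, -2.219]
ft_force: [0.7, -0.6, 0.7]
finger_gap: 0.0428
[ 0.38082437 -0.03662996  0.21138844] -89.93407610720479 [ 1.58852330e-03 -3.99341962e-04 -9.99998659e-01] [ 0.74529651 -0.64225838  0.69127355] 0.0427730035221425 [-1.84790341e-01 -5.13053403e-01  1.80200057e+00 -1.04752862e-04
  1.85101063e+00  1.38482603e+00]
top [(0.82, [262.2, 354.6]), (0.61, [263.0, 390.6]), (0.6, [218.1, 342.8]), (0.56, [201.7, 410.5])]
side [(0.75, [149.1, 325.7]), (0.66, [170.2, 283.7]), (0.54, [163.6, 319.9]), (0.48, [138.9, 278.6])]
```

View pics/e3.png

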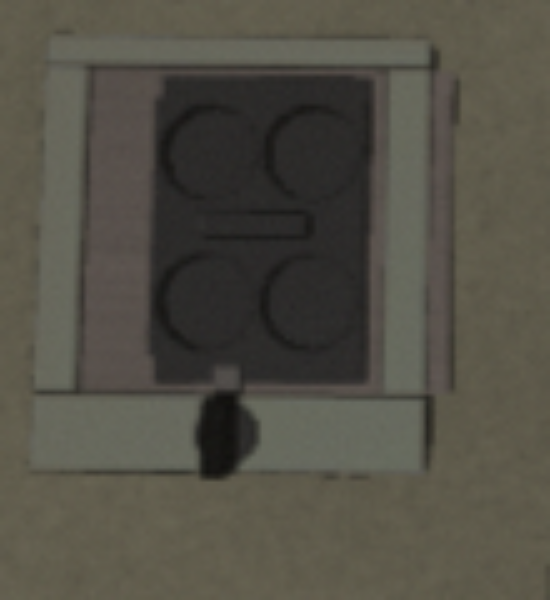

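View pics/e4.png

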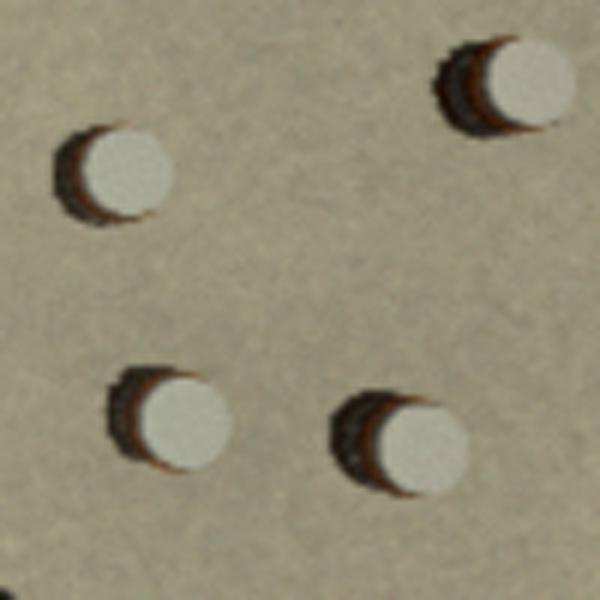

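```bash
cat > caps.py <<'E'
from m import *
def caps(f="cap"):
    im=imaging.capture("top"); g=im.astype(int)
    hsv=cv2.cvtColor(im,cv2.COLOR_RGB2HSV); return im
def capfit(im,n,p,z=.06):
    "refine cap centre near world p by bright-blob centroid"
    r,c=map(int,np.round(proj(n,[p[0],p[1],z]))); w=14
    sub=cv2.cvtColor(im,cv2.COLOR_RGB2GRAY)[r-w:r+w+1,c-w:c+w+1]
    sub=cv2.resize(sub,None,fx=8,fy=8,interpolation=cv2.INTER_CUBIC)
    return sub
E
python3 - <<'E'
from m import *
im=cv2.imread("pics/e2.png")
P=[atz("top",(175+y/5-.4,150+x/5-.4),.078) for x,y in((207,150),(312,152),(202,301),(308,302))]
P=np.array(P);print(P,P.mean(0));print("rib",atz("top",(175+224/5-.4,150+258/5-.4),.099))
E
python3 - <<'E'
from m import *
top=[(128,171),(186,423),(424,449),(532,82)]
si=cv2.imread("pics/e1.png")
for x,y in top: 
    p=atz("top",(190+y/6-.4,325+x/6-.4),.06); print(p,np.round(proj("side",p),1))
cv2.imwrite("pics/e5.png",cv2.resize(si[115:195,250:360],(770,560),interpolation=cv2.INTER_CUBIC))
E
```

```text
[[0.5927 0.2328 0.078 ]
 [0.5923 0.1736 0.078 ]
 [0.508  0.2329 0.078 ]
 [0.508  0.1737 0.078 ]] [0.5502 0.2033 0.078 ]
rib [0.5502 0.1998 0.099 ]
[ 0.5606 -0.2095  0.06  ] [157.9 286.1]
[ 0.4418 -0.2348  0.06  ] [157.  323.9]
[ 0.4307 -0.3475  0.06  ] [141.1 328.7]
[ 0.6057 -0.4058  0.06  ] [130.2 280.7]
```

View pics/e5.png

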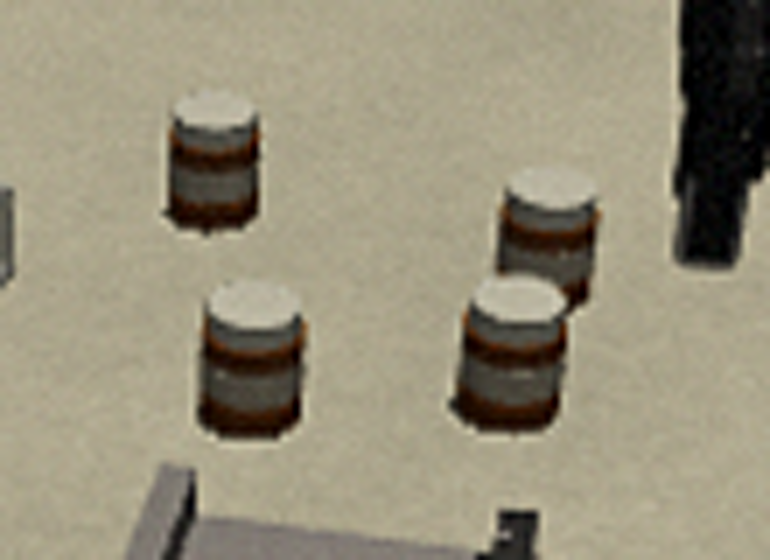

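```bash
python3 -m inch '[[[-1,0.08,-0.08,0,0],[-1,0.16,-0.16,0,0],[-1,0.2386,-0.232,0,0],[-1,0.2386,-0.232,0,0],[-1,0.2386,-0.232,0,0],[-1,0.2386,-0.232,-0.05,0],[-1,0.2386,-0.232,-0.1,0],[-1,0.2386,-0.232,-0.15,0],[-1,0.2386,-0.232,-0.211,0],[-1,0.2386,-0.232,-0.211,0]]]' 20; python3 -m inch '[[[0.1,0,0,0,0],[1,0,0,0,0],[1,0,0,0,0],[1,0,0,0,0],[1,0,0,0,0],[1,0,0,0,0]]]'; python3 -c "
from h import *
print(*tool())
im=save('side','f1.png');
save('','f2.png',cv2.resize(im[90:200,240:350],(600,600),interpolation=cv2.INTER_CUBIC))"
```

```text
t: 21.0
position: [0.5571, -0.2066, 0.0434]
tool_rot: [-2.206, -0.014, 2.237]
ft_force: [-0.9, 0.2, -1.5]
finger_gap: 0.0857
t: 21.6
position: [0.5625, -0.21, 0.0562]
tool_rot: [2.225, 0.003, -2.212]
ft_force: [0.2, 0.8, 7.3]
finger_gap: 0.0429
[ 0.56249496 -0.20999035  0.05624751] -89.73946505465517 [ 0.00582993 -0.00203329 -0.99998094] [0.18276042 0.78941722 7.2529092 ] 0.0428941421931254 [-4.14223729e-01  1.27984469e-01  1.51660325e+00  4.86649395e-04
  1.49084966e+00  1.15198204e+00]
```

View pics/f2.png

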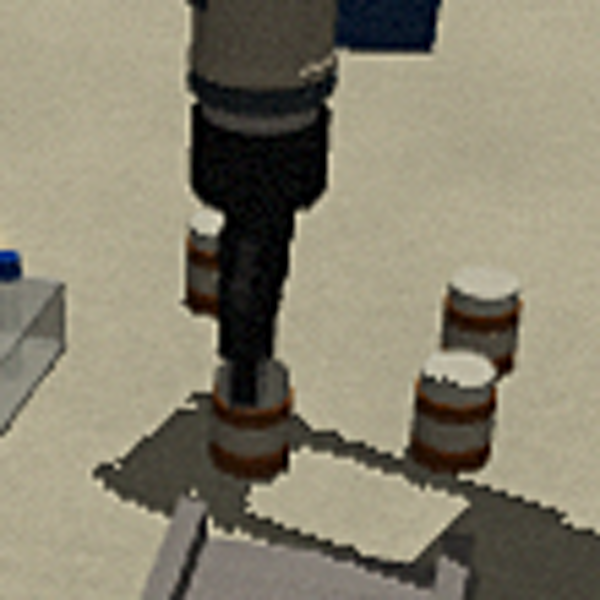

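```bash
python3 -m inch '[[[-1,0,0,0,0],[-1,0,0,0,0],[-1,0,0,0,0],[-1,0,0,0.004,0],[-1,0,0,0.004,0]]]' 20; for i in 1 2 3; do python3 -m inch '[[[-1,0,0,0,0.25],[-1,0,0,0,0.5],[-1,0,0,0,0.75],[-1,0,0,0,1]]]'|grep ft_; done; python3 -m inch '[[[0.1,0,0,0,0],[1,0,0,0,0],[1,0,0,0,0],[1,0,0,0,0],[1,0,0,0,0],[1,0,0,0,0]]]' 40
```

```text
t: 22.15
position: [0.5608, -0.2095, 0.0559]
tool_rot: [2.22, 0.005, -2.219]
ft_force: [0.3, -0.6, 0.9]
finger_gap: 0.0855
ft_force: [0.2, -0.0, 0.3]
ft_force: [-0.3, 0.7, 0.4]
ft_force: [0.3, 0.5, -0.3]
t: 23.95
position: [0.5609, -0.2095, 0.0559]
tool_rot: [1.206, 1.21, -1.206]
ft_force: [1.0, 0.3, 3.1]
finger_gap: 0.0425
```

```bash
python3 -m inch '[[[1,0,0,0.05,0],[1,0,0,0.1,0],[1,0,0,0.16,0],[1,0,0,0.192,0],[1,0,0.05,0.192,0],[1,0.01,0.11,0.192,0],[1,0.01,0.17,0.192,0],[1,0.02,0.23,0.192,0],[1,0.02,0.29,0.192,0],[1,0.02,0.35,0.192,0]]]'; python3 -m inch '[[[1,0.01,0.06,0,0],[1,0.02,0.12,0,0],[1,0.022,0.18,0,0],[1,0.022,0.22,0,0],[1,0.022,0.239,0,0],[1,0.022,0.239,0,0],[1,0.022,0.239,0,0],[1,0.022,0.239,0,0]]]'; python3 -c "
from h import *
print(*tool())"
```

```text
t: 24.95
position: [0.5752, 0.0548, 0.1987]
tool_rot: [1.206, 1.212, -1.207]
ft_force: [-0.4, 0.7, -1.3]
finger_gap: 0.0418
t: 25.75
position: [0.5924, 0.2305, 0.1995]
tool_rot: [1.207, 1.21, -1.208]
ft_force: [0.3, 0.3, -1.6]
finger_gap: 0.0421
[0.59243204 0.23051862 0.19954559] 0.13427413169165395 [-1.44648957e-05 -6.74818794e-04 -9.99999772e-01] [ 0.32273741  0.34465007 -1.61693161] 0.0421068341419012 [ 3.17903212e-01  1.83801672e-01  1.19981751e+00 -6.47826658e-04
  1.75819811e+00  3.15439058e-01]
```

```bash
python3 -m inch '[[[1,0,0,-0.03,0],[1,0,0,-0.06,0],[1,0,0,-0.082,0],[1,0,0,-0.082,0],[1,0,0,-0.082,0],[1,0,0,-0.082,0],[1,0,0,-0.082,0]]]'; python3 -m inch '[[[1,0,0,-0.004,0],[1,0,0,-0.008,0],[1,0,0,-0.008,0]]]'; python3 -m inch '[[[1,0,0,-0.004,0],[1,0,0,-0.008,0],[1,0,0,-0.008,0]]]'
```

```text
t: 26.45
position: [0.5928, 0.2324, 0.1398]
tool_rot: [1.208, 1.21, -1.204]
ft_force: [1.1, -0.5, -1.3]
finger_gap: 0.0418
t: 26.75
position: [0.5919, 0.2323, 0.1313]
tool_rot: [1.205, 1.212, -1.207]
ft_force: [0.1, 0.6, -1.2]
finger_gap: 0.0419
t: 27.05
position: [0.5918, 0.2322, 0.1252]
tool_rot: [1.205, 1.212, -1.207]
ft_force: [0.1, -0.5, -1.4]
finger_gap: 0.0418
```

```bash
python3 -m inch '[[[1,0,0,-0.004,0],[1,0,0,-0.008,0],[1,0,0,-0.012,0],[1,0,0,-0.012,0]]]'; python3 -m inch '[[[1,0,0,-0.002,0],[1,0,0,-0.004,0],[1,0,0,-0.004,0]]]'
```

```text
t: 27.45
position: [0.5918, 0.2322, 0.1162]
tool_rot: [1.205, 1.212, -1.207]
ft_force: [0.0, 0.4, -1.8]
finger_gap: 0.0422
t: 27.75
position: [0.5921, 0.2322, 0.1138]
tool_rot: [1.206, 1.211, -1.206]
ft_force: [-0.4, 1.0, -0.9]
finger_gap: 0.0421
```

```bash
python3 -m inch '[[[1,0,0,-0.002,0],[1,0,0,-0.002,0],[-0.5,0,0,-0.002,0],[-0.5,0,0,-0.002,0],[-0.5,0,0,-0.002,0],[-0.5,0,0,0.04,0],[-0.5,0,0,0.09,0],[-0.5,0,0,0.145,0]]]'; python3 -m inch '[[[-1,-0.03,-0.06,0,-0.25],[-1,-0.05,-0.12,0,-0.5],[-1,-0.07,-0.18,0,-0.75],[-1,-0.09,-0.24,0,-1],[-1,-0.11,-0.3,0,-1]]]';  python3 -m inch '[[[-1,-0.03,-0.06,0,-0.25],[-1,-0.05,-0.12,0,-0.5],[-1,-0.07,-0.18,0,-0.75],[-1,-0.0905,-0.24,0,-1]]]'; python3 -m inch '[[[-1,0,-0.0827,0,-0.25],[-1,0,-0.0827,0,-0.5],[-1,0,-0.0827,0,-0.75],[-1,0,-0.0827,0,-1],[-1,0,-0.0827,0,-1]]]'; python3 -c "
from h import *
print(*tool())
im=save('side','h1.png');im2=save('top','h2.png')
for n in('top','side'):
  print(n,[(round(d['confidence'],2),np.round(d['at'],1).tolist()) for d in boxes_of('jar0',n)])
a=cv2.resize(im[120:340,220:380],(436,600));b=cv2.convertScaleAbs(cv2.resize(im2[190:290,325:425],(360,600)),alpha=1.6);save('','h3.png',np.hstack([a,b]))"
```

```text
t: 28.55
position: [0.5917, 0.2321, 0.2231]
tool_rot: [1.205, 1.212, -1.208]
ft_force: [0.4, 1.2, 0.3]
finger_gap: 0.0643
t: 29.05
position: [0.5088, 0.0058, 0.2232]
tool_rot: [1.583, 0.914, -1.582]
ft_force: [1.8, 0.3, 0.4]
finger_gap: 0.0854
t: 29.45
position: [0.4409, -0.1743, 0.2234]
tool_rot: [1.928, 0.515, -1.926]
ft_force: [1.2, 0.3, 0.1]
finger_gap: 0.0853
t: 29.95
position: [0.4417, -0.2351, 0.223]
tool_rot: [2.22, 0.003, -2.22]
ft_force: [0.3, 0.0, 0.8]
finger_gap: 0.0856
[ 0.44169786 -0.23505445  0.22304149] -89.84668407013903 [ 3.93876652e-04 -2.46980261e-04 -9.99999892e-01] [0.31029417 0.03032608 0.79593994] 0.08560171607233989 [-5.57048532e-01 -1.80538087e-01  1.52306602e+00 -1.44287836e-06
  1.79859982e+00  1.01107155e+00]
top [(0.68, [204.4, 408.8]), (0.59, [204.9, 192.8]), (0.54, [260.2, 353.2])]
side [(0.79, [244.8, 245.6]), (0.59, [147.7, 327.1]), (0.49, [137.6, 280.2])]
```

View pics/h3.png

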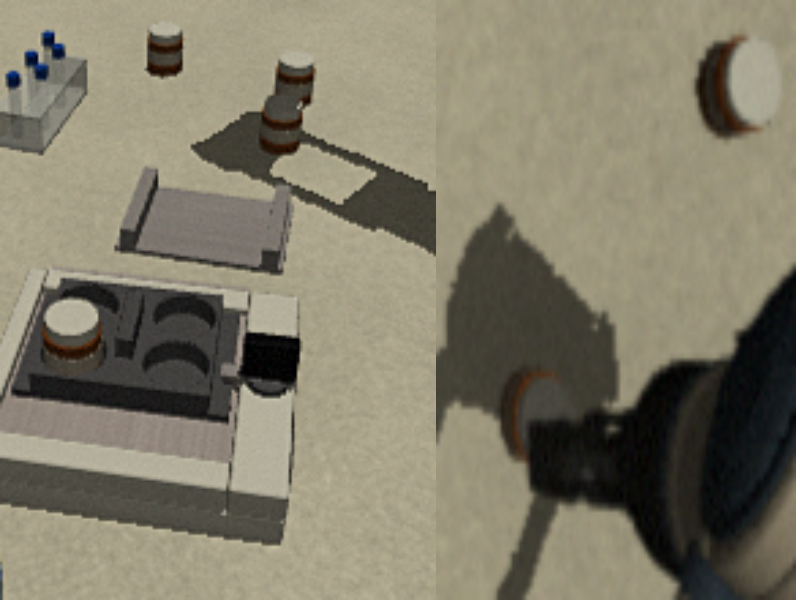

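```bash
python3 -m inch '[[[-1,0,0,-0.06,0],[-1,0,0,-0.12,0],[-1,0,0,-0.17,0],[-1,0,0,-0.21,0],[-1,0,0,-0.223,0],[-1,0,0,-0.223,0],[-1,0,0,-0.223,0]]]' 20; python3 -m inch '[[[0.1,0,0,0,0],[1,0,0,0,0],[1,0,0,0,0],[1,0,0,0,0],[1,0,0,0,0],[-1,0,0,0,0],[-1,0,0,0,0],[-1,0,0,0,0],[-1,0,0,0,0]]]'; for i in 1 2 3; do python3 -m inch '[[[-1,0,0,0,0.25],[-1,0,0,0,0.5],[-1,0,0,0,0.75],[-1,0,0,0,1]]]'|grep ft_; done; python3 -m inch '[[[0.1,0,0,0,0],[1,0,0,0,0],[1,0,0,0,0],[1,0,0,0,0],[1,0,0,0,0],[1,0,0,0,0]]]' 40
```

```text
t: 30.85
position: [0.4427, -0.2352, 0.0575]
tool_rot: [2.221, 0.004, -2.216]
ft_force: [0.2, 0.3, 0.5]
finger_gap: 0.0854
t: 31.75
position: [0.4416, -0.2346, 0.0551]
tool_rot: [2.219, 0.005, -2.22]
ft_force: [-0.6, 0.1, -0.2]
finger_gap: 0.0852
ft_force: [0.3, -0.3, 0.1]
ft_force: [-0.5, 0.3, 0.4]
ft_force: [0.9, 0.2, -0.2]
t: 33.55
position: [0.442, -0.2348, 0.0558]
tool_rot: [1.206, 1.21, -1.206]
ft_force: [0.6, 0.7, 1.8]
finger_gap: 0.0424
```

```bash
python3 -m inch '[[[1,0,0,0.05,0],[1,0,0,0.1,0],[1,0,0,0.16,0],[1,0,0,0.192,0],[1,0.02,0.055,0.192,0],[1,0.04,0.11,0.192,0],[1,0.06,0.17,0.192,0],[1,0.08,0.23,0.192,0],[1,0.1,0.29,0.192,0],[1,0.12,0.35,0.192,0]]]'; python3 -m inch '[[[1,0.02,0.06,0,0],[1,0.04,0.12,0,0],[1,0.06,0.17,0,0],[1,0.0805,0.1953,0,0],[1,0.0805,0.1953,0,0],[1,0.0805,0.1953,0,0],[1,0.0805,0.1953,-0.03,0],[1,0.0805,0.1953,-0.06,0],[1,0.0805,0.1953,-0.082,0],[1,0.0805,0.1953,-0.082,0]]]'; python3 -m inch '[[[1,0,0,0,0],[1,0,0,0,0],[1,0,0,0,0],[1,0,0,-0.004,0],[1,0,0,-0.008,0],[1,0,0,-0.012,0],[1,0,0,-0.012,0]]]'
```

```text
t: 34.55
position: [0.5318, 0.0296, 0.1989]
tool_rot: [1.206, 1.212, -1.207]
ft_force: [0.9, -0.3, -1.3]
finger_gap: 0.042
t: 35.55
position: [0.5904, 0.1728, 0.1346]
tool_rot: [1.203, 1.214, -1.212]
ft_force: [-0.1, 0.1, -1.9]
finger_gap: 0.0421
t: 36.25
position: [0.5918, 0.1742, 0.1281]
tool_rot: [1.205, 1.212, -1.207]
ft_force: [-0.1, 0.5, -1.0]
finger_gap: 0.0419
```

```bash
python3 -m inch '[[[1,0,0,-0.004,0],[1,0,0,-0.008,0],[1,0,0,-0.012,0],[1,0,0,-0.016,0],[1,0,0,-0.02,0],[1,0,0,-0.021,0],[1,0,0,-0.021,0]]]'; python3 -m inch '[[[-0.5,0,0,0,0],[-0.5,0,0,0,0],[-0.5,0,0,0,0],[-0.5,0,0,0.04,0],[-0.5,0,0,0.09,0],[-0.5,0,0,0.145,0]]]'; python3 -m inch '[[[-1,-0.02,-0.06,0,-0.25],[-1,-0.04,-0.12,0,-0.5],[-1,-0.06,-0.18,0,-0.75],[-1,-0.08,-0.24,0,-1],[-1,-0.1,-0.3,0,-1]]]';  python3 -m inch '[[[-1,-0.02,-0.06,0,-0.25],[-1,-0.04,-0.12,0,-0.5],[-1,-0.06,-0.18,0,-0.75],[-1,-0.08,-0.24,0,-1]]]'; python3 -m inch '[[[-1,-0.0153,-0.05,0,-0.25],[-1,-0.0353,-0.1,0,-0.5],[-1,-0.0353,-0.1557,0,-0.75],[-1,-0.0353,-0.1557,0,-1],[-1,-0.0353,-0.1557,0,-1],[-1,-0.0353,-0.1557,0,-1]]]'; python3 -c "
from h import *
print(*tool())
im2=save('top','i2.png')
for n,(x,y) in dict(C=(.4307,-.3475),D=(.6057,-.4058)).items(): print(proj('top',(x,y,.06)))
print([(round(d['confidence'],2),np.round(d['at'],1).tolist()) for d in boxes_of('jar0','top')])"
```

```text
t: 36.95
position: [0.592, 0.1742, 0.113]
tool_rot: [1.206, 1.212, -1.206]
ft_force: [-0.2, 0.0, -1.7]
finger_gap: 0.0424
t: 37.55
position: [0.5916, 0.1741, 0.2224]
tool_rot: [1.205, 1.212, -1.207]
ft_force: [0.8, 0.0, -0.0]
finger_gap: 0.0644
t: 38.05
position: [0.5164, -0.0523, 0.2225]
tool_rot: [1.583, 0.914, -1.582]
ft_force: [0.6, -0.3, 0.4]
finger_gap: 0.0855
t: 38.45
position: [0.4563, -0.2324, 0.2227]
tool_rot: [1.928, 0.514, -1.926]
ft_force: [0.9, -0.3, -0.2]
finger_gap: 0.0855
t: 39.05
position: [0.4308, -0.3473, 0.2223]
tool_rot: [2.218, 0.009, -2.217]
ft_force: [0.1, 0.1, -0.1]
finger_gap: 0.0854
[ 0.43075698 -0.34727052  0.22227808] -89.53469691446426 [ 3.37787175e-04  2.03446248e-05 -9.99999943e-01] [ 0.06415129  0.10668602 -0.06946146] 0.08540982153347765 [-7.40135667e-01 -3.78367994e-02  1.39193928e+00  2.48623467e-04
  1.78725448e+00  8.22593018e-01]
(np.float64(264.435195932572), np.float64(395.2793099481997))
(np.float64(203.27952972991451), np.float64(413.2655515393332))
[(0.75, [202.5, 409.7]), (0.63, [204.5, 190.4]), (0.57, [263.9, 390.2]), (0.49, [204.9, 213.1])]
```

```bash
python3 -m inch '[[[-1,0,0,-0.06,0],[-1,0,0,-0.12,0],[-1,0,0,-0.17,0],[-1,0,0,-0.21,0],[-1,0,0,-0.222,0],[-1,0,0,-0.222,0],[-1,0,0,-0.222,0]]]' 20; python3 -m inch '[[[0.1,0,0,0,0],[1,0,0,0,0],[1,0,0,0,0],[1,0,0,0,0],[1,0,0,0,0],[-1,0,0,0,0],[-1,0,0,0,0],[-1,0,0,0,0],[-1,0,0,0,0]]]'; for i in 1 2 3; do python3 -m inch '[[[-1,0,0,0,0.25],[-1,0,0,0,0.5],[-1,0,0,0,0.75],[-1,0,0,0,1]]]'|grep ft_; done; python3 -m inch '[[[0.1,0,0,0,0],[1,0,0,0,0],[1,0,0,0,0],[1,0,0,0,0],[1,0,0,0,0],[1,0,0,0,0]]]' 40
```

```text
t: 39.85
position: [0.4317, -0.348, 0.0578]
tool_rot: [2.22, 0.004, -2.215]
ft_force: [0.6, 0.7, -0.2]
finger_gap: 0.0856
t: 40.75
position: [0.4305, -0.3474, 0.0551]
tool_rot: [2.219, 0.005, -2.22]
ft_force: [0.6, 0.8, 0.2]
finger_gap: 0.0851
ft_force: [-1.6, 0.5, 0.0]
ft_force: [-1.1, -0.1, -0.5]
ft_force: [0.1, 0.4, 0.4]
t: 42.55
position: [0.4308, -0.3476, 0.0558]
tool_rot: [1.206, 1.21, -1.206]
ft_force: [0.6, -0.2, 2.6]
finger_gap: 0.0422
```

```bash
python3 -m inch '[[[1,0,0,0.05,0],[1,0,0,0.1,0],[1,0,0,0.16,0],[1,0,0,0.192,0],[1,0.01,0.06,0.192,0],[1,0.02,0.12,0.192,0],[1,0.03,0.18,0.192,0],[1,0.04,0.24,0.192,0],[1,0.05,0.3,0.192,0],[1,0.06,0.36,0.192,0]]]'; python3 -m inch '[[[1,0.01,0.06,0,0],[1,0.02,0.12,0,0],[1,0.03,0.18,0,0],[1,0.04,0.24,0,0],[1,0.0432,0.3,0,0],[1,0.0432,0.36,0,0],[1,0.0432,0.39,0,0],[1,0.0432,0.413,0,0],[1,0.0432,0.413,0,0],[1,0.0432,0.413,0,0]]]'; python3 -m inch '[[[1,0,0,-0.03,0],[1,0,0,-0.06,0],[1,0,0,-0.082,0],[1,0,0,-0.082,0],[1,0,0,-0.082,0],[1,0,0,-0.082,0],[1,0,0,-0.086,0],[1,0,0,-0.09,0],[1,0,0,-0.094,0],[1,0,0,-0.094,0]]]'
```

```text
t: 43.55
position: [0.4753, -0.0758, 0.199]
tool_rot: [1.206, 1.212, -1.207]
ft_force: [1.2, 0.1, -1.8]
finger_gap: 0.042
t: 44.55
position: [0.508, 0.2316, 0.1991]
tool_rot: [1.205, 1.211, -1.207]
ft_force: [0.4, 0.8, -2.0]
finger_gap: 0.0418
t: 45.55
position: [0.5078, 0.2322, 0.1283]
tool_rot: [1.205, 1.212, -1.207]
ft_force: [1.1, -0.1, -0.5]
finger_gap: 0.0419
```

```bash
python3 -m inch '[[[1,0,0,-0.004,0],[1,0,0,-0.008,0],[1,0,0,-0.012,0],[1,0,0,-0.016,0],[1,0,0,-0.02,0],[1,0,0,-0.021,0],[1,0,0,-0.021,0]]]'; python3 -m inch '[[[-0.5,0,0,0,0],[-0.5,0,0,0,0],[-0.5,0,0,0,0],[-0.5,0,0,0.04,0],[-0.5,0,0,0.09,0],[-0.5,0,0,0.145,0]]]'; python3 -m inch '[[[-1,0.01,-0.06,0,-0.25],[-1,0.02,-0.12,0,-0.5],[-1,0.03,-0.18,0,-0.75],[-1,0.04,-0.24,0,-1],[-1,0.05,-0.3,0,-1]]]';  python3 -m inch '[[[-1,0.01,-0.06,0,-0.25],[-1,0.02,-0.12,0,-0.5],[-1,0.03,-0.18,0,-0.75],[-1,0.04,-0.24,0,-1]]]'; python3 -m inch '[[[-1,0.01,-0.06,0,-0.25],[-1,0.02,-0.12,0,-0.5],[-1,0.03,-0.18,0,-0.75],[-1,0.04,-0.24,0,-1],[-1,0.04,-0.3108,0,-1],[-1,0.04,-0.3108,0,-1],[-1,0.04,-0.3108,0,-1],[-1,0.04,-0.3108,0,-1]]]'; python3 -c "
from h import *
print(*tool())
im2=save('side','j2.png');im=save('top','j1.png')
for n in('top','side'):
  print(n,[(round(d['confidence'],2),np.round(d['at'],1).tolist()) for d in boxes_of('jar0',n)])
a=cv2.resize(im2[120:340,220:380],(436,600));b=cv2.convertScaleAbs(cv2.resize(im[180:290,330:430],(360,600)),alpha=1.6);save('','j3.png',np.hstack([a,b]))"
```

```text
t: 46.25
position: [0.508, 0.2321, 0.113]
tool_rot: [1.206, 1.211, -1.206]
ft_force: [0.4, -0.4, -0.6]
finger_gap: 0.0423
t: 46.85
position: [0.5076, 0.232, 0.2225]
tool_rot: [1.205, 1.212, -1.207]
ft_force: [0.4, 0.4, 0.3]
finger_gap: 0.0639
t: 47.35
position: [0.5456, 0.0055, 0.2225]
tool_rot: [1.583, 0.914, -1.582]
ft_force: [0.7, -0.4, -1.8]
finger_gap: 0.086
t: 47.75
position: [0.5757, -0.1747, 0.2225]
tool_rot: [1.928, 0.515, -1.927]
ft_force: [1.1, 0.4, 0.2]
finger_gap: 0.0851
t: 48.55
position: [0.6058, -0.4051, 0.2224]
tool_rot: [2.22, 0.006, -2.218]
ft_force: [0.1, -0.4, 0.3]
finger_gap: 0.0854
[ 0.60583523 -0.40513127  0.22239879] -89.70492741021448 [ 5.24225534e-04  2.68237672e-04 -9.99999827e-01] [ 0.09237634 -0.44079357  0.26328535] 0.08537236542476632 [-6.36328645e-01  4.57756914e-01  8.28706714e-01  5.49271637e-04
  1.85486676e+00  9.29471774e-01]
top [(0.8, [205.7, 191.4]), (0.72, [234.4, 191.0]), (0.59, [208.2, 214.5]), (0.51, [203.6, 409.7])]
side [(0.95, [246.0, 247.4]), (0.68, [225.3, 250.1]), (0.58, [247.2, 282.1]), (0.55, [138.4, 277.9])]
```

View pics/j3.png

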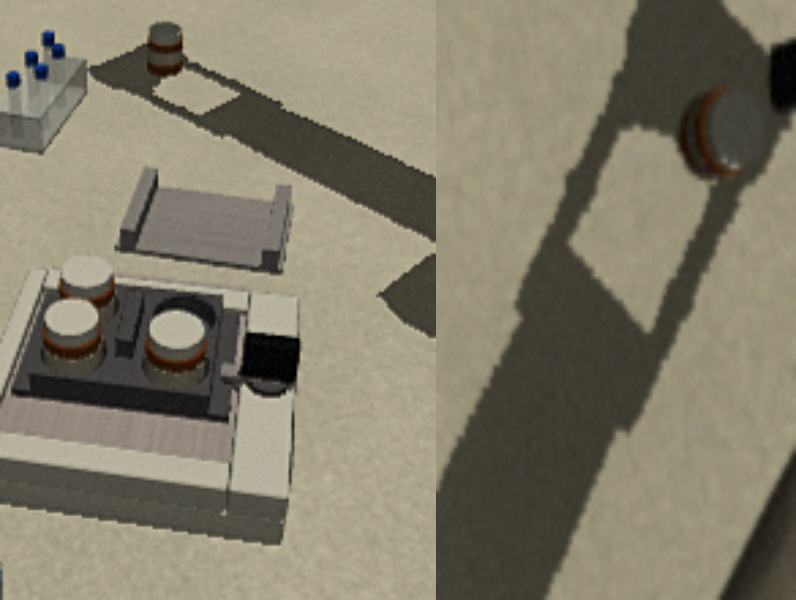

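Three jars stand upright in their pockets: side crop (72,335), (88,285) and (177,345). D is still where I measured it, and the clamp tongue is over the flange. Next I'll grasp D.

```bash
python3 -m inch '[[[-1,0,0,-0.06,0],[-1,0,0,-0.12,0],[-1,0,0,-0.17,0],[-1,0,0,-0.21,0],[-1,0,0,-0.222,0],[-1,0,0,-0.222,0],[-1,0,0,-0.222,0]]]' 20; python3 -m inch '[[[0.1,0,0,0,0],[1,0,0,0,0],[1,0,0,0,0],[1,0,0,0,0],[1,0,0,0,0],[-1,0,0,0,0],[-1,0,0,0,0],[-1,0,0,0,0],[-1,0,0,0,0]]]'; for i in 1 2 3; do python3 -m inch '[[[-1,0,0,0,0.25],[-1,0,0,0,0.5],[-1,0,0,0,0.75],[-1,0,0,0,1]]]'|grep ft_; done; python3 -m inch '[[[0.1,0,0,0,0],[1,0,0,0,0],[1,0,0,0,0],[1,0,0,0,0],[1,0,0,0,0],[1,0,0,0,0]]]' 40
```

```text
t: 49.45
position: [0.6066, -0.4062, 0.0583]
tool_rot: [2.221, 0.003, -2.215]
ft_force: [1.0, 0.8, -0.1]
finger_gap: 0.0856
t: 50.35
position: [0.6054, -0.4058, 0.0549]
tool_rot: [2.219, 0.006, -2.22]
ft_force: [0.6, -0.4, -0.4]
finger_gap: 0.085
ft_force: [-0.0, -0.3, 0.3]
ft_force: [0.4, -0.4, 0.5]
ft_force: [-0.3, 0.9, 0.3]
t: 52.15
position: [0.6058, -0.4059, 0.0558]
tool_rot: [1.206, 1.211, -1.206]
ft_force: [0.8, -0.7, 1.1]
finger_gap: 0.0424
```

```bash
python3 -m inch '[[[1,0,0,0.05,0],[1,0,0,0.1,0],[1,0,0,0.16,0],[1,0,0,0.192,0],[1,-0.01,0.06,0.192,0],[1,-0.02,0.12,0.192,0],[1,-0.03,0.18,0.192,0],[1,-0.04,0.24,0.192,0],[1,-0.05,0.3,0.192,0],[1,-0.06,0.36,0.192,0]]]'; python3 -m inch '[[[1,-0.01,0.06,0,0],[1,-0.02,0.12,0,0],[1,-0.03,0.18,0,0],[1,-0.04,0.24,0,0],[1,-0.05,0.3,0,0],[1,-0.06,0.35,0,0],[1,-0.07,0.39,0,0],[1,-0.07,0.4135,0,0],[1,-0.07,0.4135,0,0],[1,-0.07,0.4135,0,0]]]'; python3 -m inch '[[[1,0,0,-0.03,0],[1,0,0,-0.06,0],[1,0,0,-0.082,0],[1,0,0,-0.082,0],[1,0,0,-0.082,0],[1,0,0,-0.082,0],[1,0,0,-0.086,0],[1,0,0,-0.09,0],[1,0,0,-0.094,0],[1,0,0,-0.094,0]]]'
```

```text
t: 53.15
position: [0.5596, -0.1341, 0.1989]
tool_rot: [1.206, 1.212, -1.207]
ft_force: [1.0, 1.3, -2.3]
finger_gap: 0.042
t: 54.15
position: [0.5078, 0.1741, 0.199]
tool_rot: [1.205, 1.212, -1.207]
ft_force: [0.1, 0.3, -1.5]
finger_gap: 0.0425
t: 55.15
position: [0.5077, 0.1742, 0.1283]
tool_rot: [1.205, 1.212, -1.207]
ft_force: [0.7, 0.2, -0.8]
finger_gap: 0.0422
```

Then lower, release, and withdraw to the cradle side for the last look.

```bash
python3 -m inch '[[[1,0,0,-0.004,0],[1,0,0,-0.008,0],[1,0,0,-0.012,0],[1,0,0,-0.016,0],[1,0,0,-0.02,0],[1,0,0,-0.021,0],[1,0,0,-0.021,0]]]'; python3 -m inch '[[[-0.5,0,0,0,0],[-0.5,0,0,0,0],[-0.5,0,0,0,0],[-0.5,0,0,0.04,0],[-0.5,0,0,0.09,0],[-0.5,0,0,0.145,0],[-0.5,0,-0.06,0.145,0],[-0.5,0,-0.12,0.145,0],[-0.5,0,-0.18,0.145,0],[-0.5,0,-0.24,0.145,0]]]'; python3 -m inch '[[[-1,0,-0.06,0,0],[-1,0,-0.12,0,0],[-1,0,-0.12,0,0],[-1,0,-0.12,0,0],[-1,0,-0.12,0,0]]]'; python3 -c "
from h import *
print(*tool())
im2=save('side','k2.png');im=save('top','k1.png')
for n in('top','side'):
  for l in('jar0','soap','tube_rack','pen_cup'): print(n,l,[(round(d['confidence'],2),np.round(d['at'],1).tolist()) for d in boxes_of(l,n)])
a=cv2.resize(im2[200:340,210:350],(400,400));b=cv2.convertScaleAbs(cv2.resize(im[175:280,150:255],(400,400)),alpha=1.6);save('','k3.png',np.hstack([a,b]))
for x,y in((.5922,.2323),(.5922,.1743),(.5082,.2323),(.5082,.1743)): print([np.round(proj(n,(x,y,.116)),1) for n in('top','side')])"
```

```text
t: 55.85
position: [0.508, 0.1742, 0.113]
tool_rot: [1.206, 1.212, -1.206]
ft_force: [0.2, 0.5, -0.9]
finger_gap: 0.042
t: 56.85
position: [0.5079, -0.0073, 0.2226]
tool_rot: [1.206, 1.211, -1.205]
ft_force: [1.4, -1.7, -0.5]
finger_gap: 0.064
t: 57.35
position: [0.5082, -0.0949, 0.2222]
tool_rot: [1.206, 1.212, -1.205]
ft_force: [1.2, 1.0, -0.5]
finger_gap: 0.0854
[ 0.50819091 -0.0949097   0.22223888] 0.2969401947682929 [ 3.92430333e-04  4.41364810e-04 -9.99999826e-01] [ 1.21406861  1.01554635 -0.51780638] 0.08544118582639237 [-2.50785867e-01 -1.35592506e-01  1.48419513e+00  5.38142956e-04
  1.79271938e+00 -2.55850019e-01]
top jar0 [(0.79, [233.3, 213.5]), (0.78, [205.2, 212.0]), (0.71, [235.3, 190.0]), (0.52, [204.5, 190.6]), (0.23, [161.7, 357.4])]
top soap [(0.97, [148.9, 256.8])]
top tube_rack [(0.68, [165.4, 360.3])]
top pen_cup [(0.97, [192.3, 111.4]), (0.71, [162.2, 358.2])]
side jar0 [(0.86, [224.8, 251.5]), (0.84, [245.4, 244.9]), (0.81, [250.7, 281.7]), (0.59, [226.2, 285.9])]
side soap [(0.83, [201.7, 202.8]), (0.22, [289.3, 280.2])]
side tube_rack [(0.61, [154.7, 233.3])]
side pen_cup [(0.61, [341.3, 195.0]), (0.32, [257.4, 269.7])]
[array([203.4, 188.8]), array([235.5, 245.9])]
[array([203.7, 210.2]), array([218.6, 251.4])]
[array([234.5, 187.7]), array([240.1, 284.5])]
[array([234.8, 209.3]), array([222.7, 287.9])]
```

View pics/k3.png

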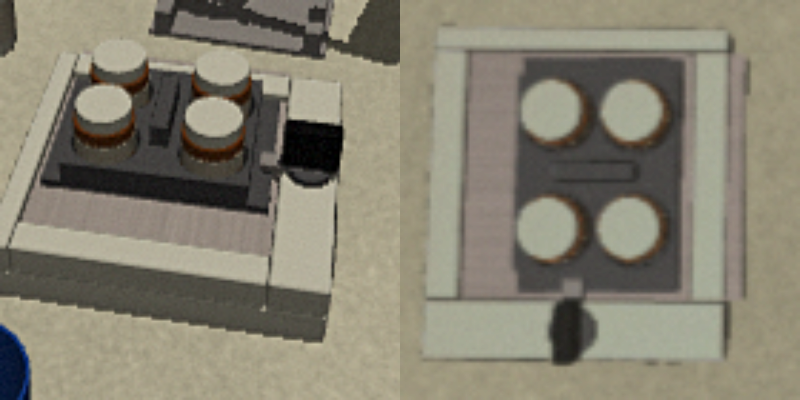

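```bash
python3 -c "
from bench import ticket
print(ticket.job_done())"
```

```text
the job is handed in; nothing more can be done
None
```

The jar shaker is ready and the job was handed in at about 58 s of the 200 s allowed.

- **Clamp and carrier:** I swung the clamp open, lifted the carrier by its rib and lowered it onto the deck. The hole actually showed in both cameras, at y about -18 mm, so I aimed for it and the pin dropped in first time without a slide search. I then turned the clamp across by a measured 90°.
- **Jars:** All four reagent jars stand upright in the four pockets. One jar was knocked aside on the bench before I reached it, so I measured it again before picking it up.

**Last checks:**
- **Carrier:** Contact came at the tool height expected for a carrier resting flat on the deck.
- **Caps:** In the last two views all four sit on their pocket centres. In the side view they are about 1 pixel from the predicted seated height, the same offset I saw for the caps on the bench.
- **Clamp tongue:** It lies over the carrier's flange.
- **Bottle, tube rack and pen cup:** They appear within about 4 pixels of their first-picture positions. I put that down to detector scatter.
- **Gripper:** It is open and clear of everything.

No check failed. One pre-insertion side-view reading put the carrier about 6 mm off in y and slightly turned. I took it for pixel error, and the clean fit agreed with that.

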